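# Bolt the sample lock box shut against its safety catch

## Task

Lock the small compartment of the sample box on the bench: press the long spring safety catch down with one fingertip and, while it stays down, push the bolt's upright lug with the other finger until the bolt is fully home in its keeper, then let the catch spring up behind it before letting go of the lug, so that the bolt stays home by itself. The bolt is only pushed, never gripped between the fingers. Leave the bottle, the vial, the tip box and the tube rack standing where they are, and finish clear of everything.

Things in the scene. Friction and masses are not known exactly. Their poses are not given: they have to be found in the camera images.
- lock_box: Blue sample box, grey deck on top, 200 mm (its x) by 300 mm (its y), fixed to the bench, flat top 85 mm above the bench. Origin: centre of its underside; z up. 'Box frame' below means this frame; heights are above the box's top. On top: a steel bolt along y at x -30 mm and, beside it, a long catch plate at x +30 mm. The bolt locks the blue compartment lid (the +y part of the top) by sliding towards box +y.
- keeper (a point): Keeper on the compartment lid that the bolt enters: a bridge 27 mm wide (box x), 10 mm long, 18 mm high. Point: at the box's top under it, box frame x -30, y +64 mm. Two equal bridges at y -80 and +40 guide the bolt, a 12 mm rod whose axis is 8 mm high.
- bolt_arm (a point): Flat side arm of the bolt, reaching under and across towards the catch: 44 mm (box x, from -32 to +12) by 18 mm (box y), its upper face 18 mm high. Point: centre of that face, box frame x -10, y -37 mm with the bolt drawn; it moves with the bolt. A fingertip must pass above it.
- bolt_lug: Upright flat steel lug on the bolt, 28 mm wide (box x), 8 mm thick (box y), its top 50 mm high: the only tall thing on the bolt. Origin: centre of its top edge, box frame x -30, y -5 mm with the bolt drawn, y +27 with it home; axes as the box's. Push its -y face, towards box +y.
- catch_pad: Long flat metal touch plate of the spring safety catch, 30 mm wide (box x), 100 mm long (box y -50 to +50), 6 mm thick. Origin: centre of its upper face, box frame x +30, y 0, 30 mm high while up, 22 mm fully down; axes as the box's. A fingertip may slide along it while pressing. Nothing between plate and lug (centres 60 mm apart in x) is over 18 mm high.
- bolt (a joint): Travel of the bolt in m: 0 drawn (start), 0.032 fully home at its stop. A spring pulls it back with 2 N at 0, 3.3 N at home. The catch's tooth stops it at 0.002 unless the catch is down. From 0.028 on, the tooth can rise behind the bolt's side arm when the catch is let up, and the bolt then rests at about 0.028; let go before that, it springs back.
- catch (a joint): Travel of the catch in m: 0 up, 0.008 fully down (straight down). The bolt is free of its tooth from about 0.006. A spring pushes it up with 3 N at 0, 6 N fully down. It cannot rise while the bolt's side arm is over its tooth.
- tip_box: Bystander: closed pipette-tip box, 117 x 82 mm, 62 mm high, loose on the bench near the lock box. Origin: centre of its underside.
- tube_rack: Bystander: dark purple rack of small tubes, 100 x 110 mm, 60 mm high, loose on the bench. Origin: centre of its underside.
- bottle: Bystander: amber bottle, 64 mm diameter, 150 mm high, loose on the bench. Origin: centre of its underside.
- vial: Bystander: small glass vial, 26 mm diameter, 45 mm high, standing loose on the compartment lid of the lock box, near its +x, +y corner. Origin: centre of its underside.

How it is judged:
By the outcome, as a careful person would: the job done as asked, in the order asked, and still so for the second after the job is handed in, with the robot touching nothing.
It also fails if it takes over 37 s, if anything falls off the work surface, if the arm or the gripper's body presses on something with over 40 N, if the wrist force passes 120 N, or if a joint passes its speed limit or range.

## Robot

A 6-joint arm with a two-finger parallel gripper is mounted at the origin on the work surface. World frame = base frame: x ahead of the robot, y to its left, z up, the work surface at z = 0. Lengths are in m, angles in rad, forces in N, time in s.
With the tool pointing down it reaches from about 0.375 to 0.825 m from the base axis. Payload 5.5 kg.
Tool frame: the origin (TCP) lies at the very end of the fingers, on their centre line; the grasp point (between the pads) lies 19 mm behind it; y points along the fingers, x is the direction in which the jaws open and shut, and the axes are right-handed (so a half turn about y gives the same grasp; the last joint's range is limited). The gripper opens to 85 mm and grips with 20 to 120 N. Pads are 22 mm wide; open, the fingers measure 114 mm over their backs; the gripper's body (76 mm by 85 mm) begins 54 mm behind the grasp point. The pads swing forward as they close: fully open they stand 13 mm farther back than shut.
Start: joints at [-1.271, 0.314, -0.047, 1.21, 0, 1.571], TCP at [0.177, -0.573, 0.231] pointing down, gripper open.
Joint ranges: [-2.67, 2.67], [-0.69, 1.73], [-1.03, 1.25], [-2.08, 2.16], [-1.42, 1.45], [-3.14, 3.14]. Speed limits (rad/s): [2.39, 2.39, 3.01, 3.14, 3.14, 3.14].

## Interface

Orientations are given as a unit quaternion [w, x, y, z].
In Python, from plant import robot gives the robot as it stands. The module is installed in compiled form; this text tells all that it offers.
- The arm moves only by the shell command python3 -m jog 'ROWS' [OPENING] [FORCE]. ROWS is JSON, a list of rows, each a list of 2 entries, a list of its own where there are three numbers: the shift along the tool's x, y, z in m, then the turn about the tool's y in degrees. In form: [[[dx, dy, dz], yaw], ...]. A call has 1 to 20 rows; each row is the pose to reach, as a shift and turn from the pose commanded when the call began, along the tool's axes at that moment; what a row does not reach only later rows make up. A row lasts 1/10 s, in which the tool goes at most 50 mm and 8.59 degrees, less where a joint would pass 70% of its speed; a pose out of reach is approached as far as the arm can. A call with a gripper value outside its range is refused whole. OPENING is the finger opening in m, from 0 to 0.0854, set as the call begins (- or left out, the last holds). The fingers move at their own pace and stop on an object; FORCE is the grip in N (left out, the last holds). Time passes only in rows, so rows that repeat a pose let the fingers close. It gives the time, the measured TCP pose, the force and the opening at its end, in the units of the state.
- robot.get_obs(): the state, without advancing time (a new reading comes with each control period).
- robot.camera(name): name is "scene" or "side" or "wrist"; returns (picture, depth): 420x560x3 uint8, red, green, blue; 420x560 float32, m along the optical axis (not along the pixel's ray), 0 where there is no reading.
- robot.camera_model(name): a dict with "fx", "fy", "cx", "cy" (pixels), "R" (3x3) and "t" (3): a world point X has camera coordinates R X + t. Camera axes: x right, y down, z forward; pixel columns grow to the right and rows downward; lengths in m; the calibration is good to about 2 mm. A picture is of the moment at which its call begins: read the wrist's pose just before it. camera_model takes no time and is no camera call; for the wrist camera it gives the pose at the moment of the call.
- robot.sign_off(): hands the job in, once; it reports no verdict.
The state is a dict: "t": time; "joint_positions": joint angles; "joint_vel": joint speeds; "joint_efforts": joint torques, N m; "position": TCP position; "ee_rot": TCP orientation; "contact_force": force on the tool from outside, world axes, zero at the start; "moment": the same for the moment, N m; "opening": opening from 0.0 (shut) to 1.0 (fully open).
Only numpy, scipy, OpenCV 4.12 (cv2) and the standard library are available. Lean on these libraries where they do the work, as an engineer would, in place of code of your own. Each camera call takes 0.05 s, during which the arm holds its last target.

## Working session

There is one attempt and no reset: what is moved stays moved. The work goes in short steps, Python scripts to look and compute and a shell command to move; the robot and the scene stay as the last step left them, time stands still between calls to the robot, and variables do not carry over. Pictures are saved under pics/ and viewed, and the job is handed in when it is done.

```bash
mkdir -p pics; python3 - <<'E'
from plant import robot
import cv2,numpy as np
o=robot.get_obs()
print({k:np.round(v,3).tolist() for k,v in o.items()})
for n in("scene","side","wrist"):
    m=robot.camera_model(n)
    p,d=robot.camera(n)
    cv2.imwrite(f"pics/{n}0.png",p[:,:,::-1]); np.savez(f"pics/{n}0.npz",p=p,d=d,**m)
    print(n,m['fx'],np.round(-m['R'].T@m['t'],3),np.round(m['R'],2).tolist(),(d>0).mean())
E
```

```text
{'t': 0.0, 'joint_positions': [-1.271, 0.314, -0.048, 1.21, -0.0, 1.571], 'joint_vel': [-0.001, -0.0, -0.001, 0.0, 0.0, 0.001], 'joint_efforts': [0.0, -53.959, 33.975, 0.019, 0.0, 0.0], 'position': [0.177, -0.573, 0.23], 'ee_rot': [0.569, -0.569, 0.42, -0.419], 'contact_force': [0.473, -0.216, 0.785], 'moment': [-0.038, 0.04, -0.013], 'opening': 1.0}
scene 405.53482459577873 [ 1.263 -0.345  0.804] [[0.51, 0.86, 0.01], [0.58, -0.34, -0.74], [-0.63, 0.39, -0.67]] 0.995875850340136
side 433.0262599179379 [0.228 0.706 0.649] [[-0.87, -0.49, -0.02], [-0.28, 0.51, -0.81], [0.41, -0.7, -0.58]] 0.9959523809523809
wrist 305.7522976269036 [ 0.256 -0.548  0.372] [[0.29, -0.96, -0.0], [-0.91, -0.28, 0.32], [-0.3, -0.09, -0.95]] 0.9960204081632653
```

View pics/scene0.png

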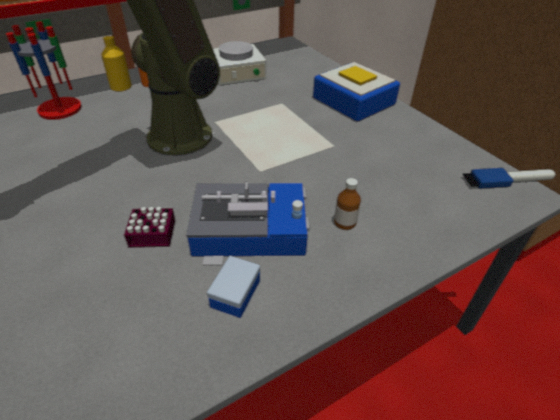

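View pics/side0.png

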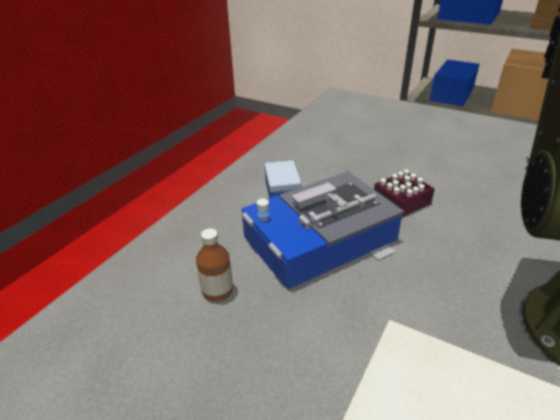

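View pics/wrist0.png

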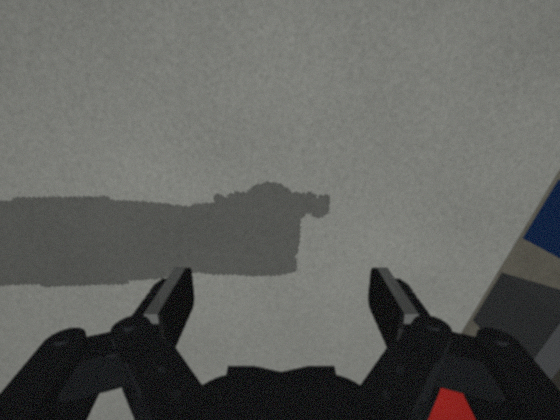

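The scene view shows the box at about (248,218). The lid is on the right (blue, box +y), the lug at about (247,190), the catch plate at about (248,208), and the tip box at (234,285). The bottle is at (347,205), the vial at (297,208) and the rack at (150,226). Next I measure the box.

```bash
cat > h.py <<'E'
import numpy as np,cv2
def load(n): return dict(np.load(f"pics/{n}.npz"))
def cloud(f):
    v,u=np.mgrid[0:420,0:560]; d=f['d']
    c=np.stack([(u-f['cx'])/f['fx']*d,(v-f['cy'])/f['fy']*d,d],-1)
    return (c-f['t'])@f['R']
def ray(f,u,v,z):
    r=np.array([(u-f['cx'])/f['fx'],(v-f['cy'])/f['fy'],1])@f['R']; o=-f['R'].T@f['t']
    return o+r*(z-o[2])/r[2]
E
python3 - <<'E'
from h import *
for n,c in(("scene0",(248,218)),("side0",(322,230))):
    f=load(n); P=cloud(f); p=f['p'].astype(int)
    v,u=np.mgrid[0:420,0:560]
    near=(abs(u-c[0])<95)&(abs(v-c[1])<80)
    m=near&(abs(P[...,2]-.085)<.006)
    k=cv2.morphologyEx(m.astype(np.uint8),cv2.MORPH_OPEN,np.ones((3,3)))
    nl,lab,st,ce=cv2.connectedComponentsWithStats(k)
    i=1+st[1:,4].argmax(); m=lab==i
    q=P[m]; r=cv2.minAreaRect(q[:,:2].astype(np.float32)); 
    print(n,m.sum(),"z",np.median(q[:,2]),r)
    blue=m&(p[...,2]>p[...,0]*2+30); print("blue c",P[blue].mean(0), "all",q.mean(0))
    img=f['p'][:,:,::-1].copy(); x,y=c[0]-95,c[1]-75
    cv2.imwrite(f"pics/{n}crop.png",cv2.resize(img[y:y+145,x:x+190],None,fx=4,fy=4,interpolation=cv2.INTER_CUBIC))
E
```

```text
scene0 2802 z 0.08553889107003071 ((0.5209763646125793, -0.04554454982280731), (0.19815398752689362, 0.2046690285205841), 60.293296813964844)
blue c [nan nan nan] all [ 0.53572838 -0.072829    0.08554281]
side0 6104 z 0.08464412226452034 ((0.5449355244636536, 0.002148181200027466), (0.3081643581390381, 0.20357759296894073), 60.312156677246094)
blue c [0.57811944 0.09828903 0.08436024] all [0.53487483 0.02452117 0.08461813]<stdin>:12: RuntimeWarning: Mean of empty slice.
  ret = um.true_divide(
```

```bash
echo
```

```text
(no output)
```

View pics/scene0crop.png

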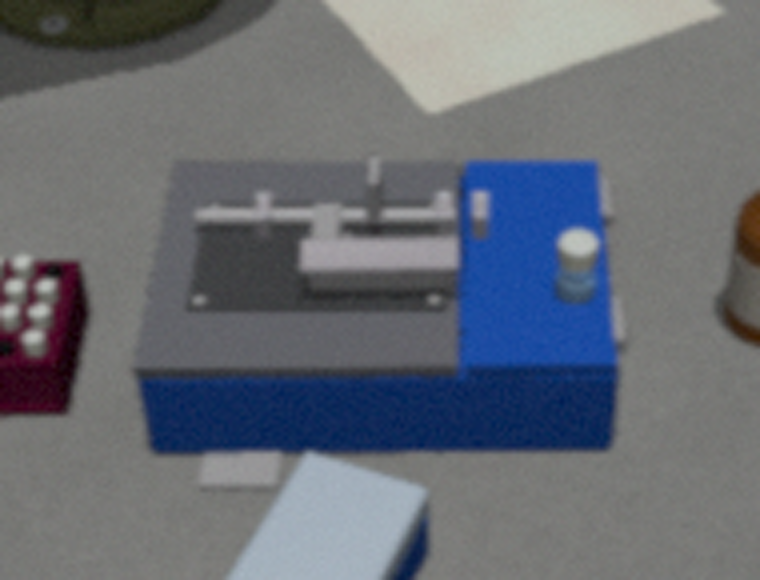

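View pics/side0crop.png

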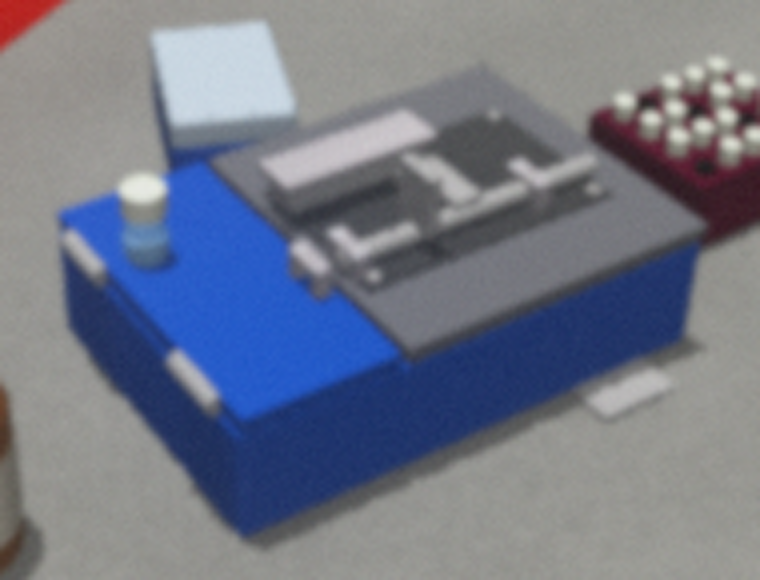

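```bash
python3 - <<'E'
from h import *
a=np.deg2rad(-29.7); X=np.array([np.cos(a),np.sin(a)]); Y=np.array([-np.sin(a),np.cos(a)])
c=np.array([.5449,.0021])
for n in("scene0","side0"):
    f=load(n); P=cloud(f).reshape(-1,3); b=np.c_[(P[:,:2]-c)@X,(P[:,:2]-c)@Y,P[:,2]-.085]*1000
    def rep(t,s): q=b[s]; print(n,t,len(q),np.round(np.percentile(q,[3,50,97],axis=0),1).tolist())
    rep("lug",(b[:,2]>30)&(b[:,2]<60)&(abs(b[:,0]+30)<30)&(abs(b[:,1])<60))
    rep("lugtop",(b[:,2]>46)&(b[:,2]<60)&(abs(b[:,0]+30)<30)&(abs(b[:,1])<60))
    rep("pad",(b[:,2]>25)&(b[:,2]<36)&(abs(b[:,0]-30)<30)&(abs(b[:,1])<70))
    rep("vial",(b[:,2]>5)&(b[:,2]<60)&(abs(b[:,0]-60)<40)&(abs(b[:,1]-110)<50))
    rep("tall",(b[:,2]>-60)&(b[:,2]<70)&(abs(b[:,0]-0)<300)&(abs(b[:,1]-230)<70))
    rep("tip",(b[:,2]>-50)&(b[:,2]<0)&(b[:,0]>108)&(b[:,0]<250)&(abs(b[:,1])<150))
    rep("rack",(b[:,2]>-50)&(b[:,2]<0)&(b[:,1]<-160)&(b[:,1]>-300)&(abs(b[:,0])<150))
    # top edges
    s=abs(b[:,2])<3; s&=(abs(b[:,0])<115)&(abs(b[:,1])<165); rep("top",s); q=b[s]; print(q.min(0),q.max(0))
E
```

```text
scene0 lug 40 [[-37.5, -11.1, 31.5], [-16.0, -6.2, 48.2], [-11.3, -3.3, 51.3]]
scene0 lugtop 26 [[-38.6, -11.0, 47.1], [-22.1, -6.3, 49.7], [-11.8, -3.3, 51.3]]
scene0 pad 381 [[17.7, -48.3, 25.9], [35.6, -2.4, 29.9], [49.1, 43.4, 32.6]]
scene0 vial 164 [[32.5, 111.0, 7.3], [48.1, 121.5, 35.0], [53.5, 133.7, 46.4]]
scene0 tall 861 [[-26.6, 235.1, -55.2], [-2.1, 261.0, 6.2], [10.9, 291.5, 65.4]]
scene0 tip 1187 [[163.6, -70.0, -37.0], [210.5, -23.2, -23.1], [247.7, 22.6, -20.4]]
scene0 rack 995 [[-27.8, -297.0, -42.8], [27.3, -252.1, -35.5], [66.2, -212.3, -23.4]]
scene0 top 4511 [[-90.5, -144.6, -2.3], [33.4, 0.1, 0.3], [101.4, 141.5, 2.7]]
[ -99.5111058  -152.31736599   -2.99492539] [105.20532217 153.17500134   2.99617058]
side0 lug 109 [[-45.2, -11.1, 30.9], [-33.3, -4.6, 42.7], [-17.8, -2.5, 50.4]]
side0 lugtop 40 [[-44.4, -11.8, 46.1], [-32.2, -6.3, 49.3], [-18.3, -3.0, 50.7]]
side0 pad 401 [[14.5, -48.9, 25.6], [26.8, 0.4, 29.2], [43.4, 46.5, 31.4]]
side0 vial 236 [[24.2, 112.0, 6.5], [29.3, 125.5, 32.5], [45.0, 134.4, 45.2]]
side0 tall 1725 [[-56.9, 242.1, -55.7], [-44.0, 272.1, 6.5], [-18.6, 296.8, 64.6]]
side0 tip 859 [[150.1, -68.8, -45.8], [187.4, -18.2, -24.3], [245.5, 25.2, -21.8]]
side0 rack 984 [[-36.6, -294.3, -46.7], [2.2, -244.3, -36.3], [55.3, -212.1, -24.8]]
side0 top 5807 [[-97.9, -143.4, -2.4], [-33.4, 28.9, -0.3], [92.4, 143.5, 2.0]]
[-101.72616911 -154.03974731   -2.9945514 ] [101.80443738 153.41731554   2.98698023]
```

The measured heights match the text: lug top about 50 mm, pad about 30 mm, box top about 85 mm. The box yaw is about -29.7° and its centre is about (0.545, 0.002). Next I work out the tool move.

```bash
cat >> h.py <<'E'
from scipy.spatial.transform import Rotation as Ro
C=np.array([.5449,.0021]); A=np.deg2rad(-29.7)
def Rt(o): w,x,y,z=o['ee_rot']; return Ro.from_quat([x,y,z,w]).as_matrix()
def B():return np.array([[np.cos(A),-np.sin(A),0],[np.sin(A),np.cos(A),0],[0,0,1]])
def box2w(p): return B()@np.array(p)+[C[0],C[1],.085]
def w2box(p): return B().T@(np.array(p)-[C[0],C[1],.085])
def rep(o):
    R=Rt(o); b=w2box(o['position']); print("t",round(o['t'],2),"box mm",np.round(b*1000,1),"F box",np.round(B().T@o['contact_force'],1),"open",round(o['opening'],3),"q",np.round(o['joint_positions'],2))
    print("tool in box",np.round(B().T@R,3).tolist())
E
python3 - <<'E'
from h import *
from plant import robot
o=robot.get_obs(); rep(o); R=Rt(o); print(R.round(3))
for sgn in(1,-1):
    xb=sgn*B()[:,0]; l=R.T@xb; 
    # rotate about tool y by th: x-> (cos,0,-sin)
    print(sgn,"yaw",np.rad2deg(np.arctan2(-l[2],l[0])))
d=box2w([0,-.025,.10])-o['position']; print("shift tool",(R.T@d).round(4))
E
```

```text
t 0.15 box mm [ -34.6 -681.6  145.6] F box [0.2 1.  0.6] open 0.999 q [-1.27  0.31 -0.05  1.21  0.    1.57]
tool in box [[0.73, -0.001, 0.684], [-0.684, 0.001, 0.73], [-0.001, -1.0, 0.0]]
[[ 0.295 -0.     0.955]
 [-0.955  0.001  0.295]
 [-0.001 -1.     0.   ]]
1 yaw -43.12073505032601
-1 yaw 136.879264949674
shift tool [-0.4235  0.0462  0.503 ]
```

```bash
python3 -m jog '[[[-0.4235,0.046,0.503],-43.1],[[-0.4235,0.046,0.503],-43.1],[[-0.4235,0.046,0.503],-43.1],[[-0.4235,0.046,0.503],-43.1],[[-0.4235,0.046,0.503],-43.1],[[-0.4235,0.046,0.503],-43.1],[[-0.4235,0.046,0.503],-43.1],[[-0.4235,0.046,0.503],-43.1],[[-0.4235,0.046,0.503],-43.1],[[-0.4235,0.046,0.503],-43.1],[[-0.4235,0.046,0.503],-43.1],[[-0.4235,0.046,0.503],-43.1],[[-0.4235,0.046,0.503],-43.1],[[-0.4235,0.046,0.503],-43.1],[[-0.4235,0.046,0.503],-43.1],[[-0.4235,0.046,0.503],-43.1],[[-0.4235,0.046,0.503],-43.1],[[-0.4235,0.046,0.503],-43.1],[[-0.4235,0.046,0.503],-43.1],[[-0.4235,0.046,0.503],-43.1]]' 0.046 40
python3 - <<'E'
from h import *
from plant import robot
rep(robot.get_obs())
m=robot.camera_model("wrist"); p,d=robot.camera("wrist")
cv2.imwrite("pics/wrist1.png",p[:,:,::-1]); np.savez("pics/wrist1.npz",p=p,d=d,**m)
f=load("wrist1"); P=cloud(f).reshape(-1,3); b=np.array((P-[C[0],C[1],.085])@B())*1000
def r(t,s): q=b[s]; print(t,len(q),np.round(np.percentile(q,[2,50,98],axis=0),1).tolist() if len(q) else '')
r("lugtop",(b[:,2]>45)&(b[:,2]<54)&(abs(b[:,0]+30)<30)&(abs(b[:,1])<30))
r("pad",(b[:,2]>26)&(b[:,2]<34)&(abs(b[:,0]-30)<25)&(abs(b[:,1])<70))
r("top",(abs(b[:,2])<4)&(abs(b[:,0])<120)&(abs(b[:,1])<170))
r("fingR",(b[:,2]>60)&(b[:,2]<125)&(abs(b[:,0]-30)<25)&(abs(b[:,1]+25)<30))
r("fingL",(b[:,2]>60)&(b[:,2]<125)&(abs(b[:,0]+30)<25)&(abs(b[:,1]+25)<30))
E
```

```text
t: 2.15
position: [0.5325, -0.0208, 0.1855]
ee_rot: [0.683, -0.683, 0.182, -0.182]
contact_force: [-0.6, 0.2, 0.8]
opening: 0.543
t 2.15 box mm [  0.6 -26.  100.5] F box [-0.6 -0.1  0.8] open 0.543 q [-0.04  0.21 -0.29  1.07 -0.    2.05]
tool in box [[1.0, 0.0, 0.002], [-0.002, 0.0, 1.0], [0.0, -1.0, 0.0]]
lugtop 505 [[-40.3, -9.2, 45.8], [-27.2, -5.0, 48.6], [-13.6, -1.8, 50.0]]
pad 5561 [[18.2, -47.7, 27.4], [32.5, 4.7, 28.8], [46.9, 47.4, 30.1]]
top 61981 [[-93.2, -135.6, -2.6], [0.7, 44.2, -1.0], [98.7, 123.0, 1.1]]
fingR 841 [[23.7, -34.5, 103.8], [25.8, -17.6, 116.2], [37.0, -13.3, 124.7]]
fingL 845 [[-35.2, -34.2, 103.8], [-24.0, -17.5, 116.0], [-22.0, -13.2, 124.7]]
```

View pics/wrist1.png

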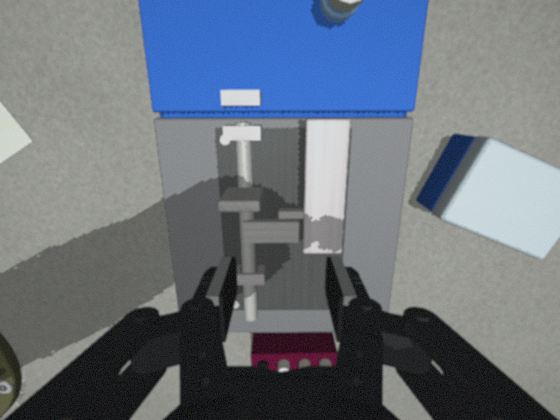

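The wrist view shows the lug at (240,200) and the catch plate at (327,185), with both fingers just behind the lug. The pad and lug centre lies about 2 mm further +x, so I correct for that. I descend behind the lug to just above the plate.

```bash
python3 -m jog '[[[0.0015,0.015,-0.004],0],[[0.0015,0.03,-0.004],0],[[0.0015,0.045,-0.004],0],[[0.0015,0.058,-0.004],0],[[0.0015,0.066,-0.004],0],[[0.0015,0.069,-0.004],0],[[0.0015,0.069,-0.004],0],[[0.0015,0.069,-0.004],0]]'
python3 - <<'E'
from h import *
from plant import robot
rep(robot.get_obs())
m=robot.camera_model("wrist"); p,d=robot.camera("wrist")
cv2.imwrite("pics/wrist2.png",p[:,:,::-1]); np.savez("pics/wrist2.npz",p=p,d=d,**m)
p,d=robot.camera("side");cv2.imwrite("pics/side2.png",cv2.resize(p[140:290,220:430,::-1],None,fx=3.5,fy=3.5))
p,d=robot.camera("scene");cv2.imwrite("pics/scene2.png",cv2.resize(p[130:270,150:350,::-1],None,fx=3.5,fy=3.5))
E
```

```text
t: 3.0
position: [0.5325, -0.0243, 0.1168]
ee_rot: [0.684, -0.683, 0.181, -0.182]
contact_force: [0.6, -0.0, -0.4]
opening: 0.543
t 3.0 box mm [  2.3 -29.1  31.8] F box [ 0.6  0.3 -0.4] open 0.543 q [-0.05  0.26 -0.39  0.92  0.    2.04]
tool in box [[1.0, 0.001, 0.0], [-0.0, 0.0, 1.0], [0.001, -1.0, 0.0]]
```

View pics/wrist2.png

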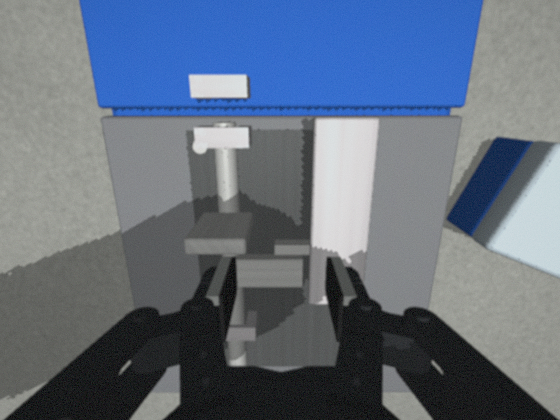

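View pics/side2.png

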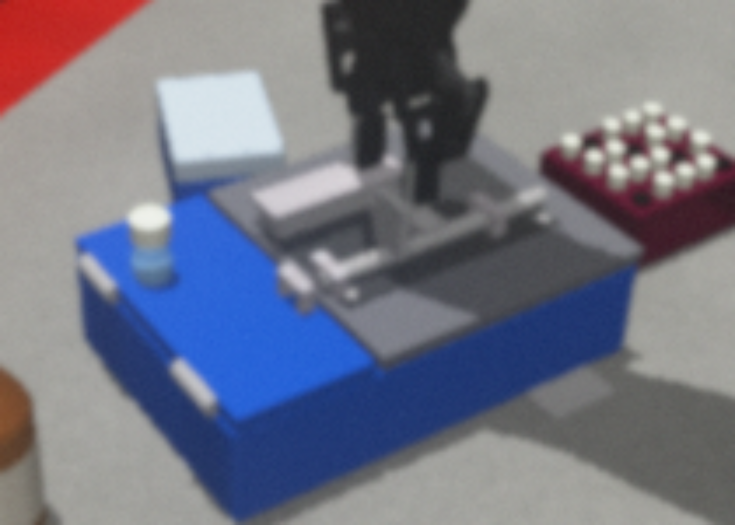

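View pics/scene2.png

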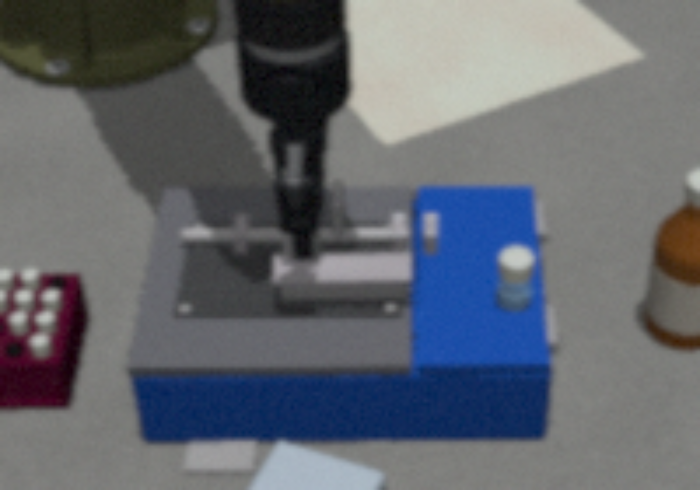

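The right finger is over the plate and the left finger stands behind the lug, clear of it. I press in steps, watching the force.

```bash
for i in 1; do python3 -m jog '[[[0,0.002,0],0],[[0,0.004,0],0],[[0,0.004,0],0]]'; done; python3 -m jog '[[[0,0.002,0],0],[[0,0.002,0],0]]';  python3 -m jog '[[[0,0.002,0],0],[[0,0.002,0],0]]'
```

```text
t: 3.45
position: [0.5323, -0.0243, 0.1124]
ee_rot: [0.683, -0.683, 0.181, -0.182]
contact_force: [0.6, 0.0, 3.0]
opening: 0.54
t: 3.65
position: [0.5323, -0.0243, 0.1104]
ee_rot: [0.683, -0.683, 0.181, -0.182]
contact_force: [-1.0, -0.8, 4.7]
opening: 0.537
t: 3.85
position: [0.5323, -0.0243, 0.1083]
ee_rot: [0.683, -0.683, 0.181, -0.182]
contact_force: [0.3, -0.9, 5.1]
opening: 0.543
```

```bash
python3 -m jog '[[[0,0.0015,0],0],[[0,0.0015,0],0]]'; python3 -m jog '[[[0,0.0015,0],0],[[0,0.0015,0],0]]'
python3 - <<'E'
from h import *
from plant import robot
fs=[]
m=robot.camera_model("wrist"); p,d=robot.camera("wrist")
np.savez("pics/wrist3.npz",p=p,d=d,**m)
for i in range(3):
    fs.append(robot.get_obs()['contact_force']); robot.camera("side")
print(np.mean(fs,0)); rep(robot.get_obs())
for n in("wrist1","wrist2","wrist3"):
    f=load(n); P=cloud(f).reshape(-1,3); b=np.array((P-[C[0],C[1],.085])@B())*1000
    s=(abs(b[:,0]-32)<10)&(b[:,1]>5)&(b[:,1]<43)&(b[:,2]>10)&(b[:,2]<40); print(n,s.sum(),np.median(b[s],0).round(1))
    s=(abs(b[:,0])<70)&(b[:,1]>85)&(b[:,1]<105)&(abs(b[:,2])<6); print("lid",np.median(b[s],0).round(1))
E
```

```text
t: 4.05
position: [0.5323, -0.0243, 0.1068]
ee_rot: [0.683, -0.683, 0.181, -0.182]
contact_force: [0.7, -0.7, 5.2]
opening: 0.542
t: 4.25
position: [0.5323, -0.0243, 0.1054]
ee_rot: [0.683, -0.683, 0.181, -0.182]
contact_force: [-0.8, -0.5, 5.1]
opening: 0.538
[-0.05635799 -0.11120524  4.99337145]
t 4.45 box mm [  2.1 -29.2  20.5] F box [ 0.4 -1.1  5.4] open 0.538 q [-0.05  0.27 -0.4   0.9  -0.    2.04]
tool in box [[1.0, 0.001, 0.0], [-0.0, 0.0, 1.0], [0.001, -1.0, 0.0]]
wrist1 1580 [32.  24.8 28.8]
lid [ 0.  95.1 -1.2]
wrist2 3284 [31.9 25.2 28.9]
lid [-0.1 94.4 -1.2]
wrist3 3462 [32.  25.2 21.7]
lid [-0.1 92.6 -1.2]
```

The wrist depth shows the plate dropped 7.2 mm, so the catch is down and the tip is about 5 mm above the arm. Next I push the lug.

```bash
python3 -m jog '[[[0,0,0.002],0],[[0,0,0.004],0],[[0,0,0.006],0],[[0,0,0.008],0],[[0,0,0.01],0],[[0,0,0.012],0],[[0,0,0.014],0],[[0,0,0.016],0],[[0,0,0.016],0]]'
python3 - <<'E'
from h import *
from plant import robot
rep(robot.get_obs())
m=robot.camera_model("wrist"); p,d=robot.camera("wrist")
cv2.imwrite("pics/wrist4.png",p[:,:,::-1]);np.savez("pics/wrist4.npz",p=p,d=d,**m)
for n in("wrist3","wrist4"):
    f=load(n); P=cloud(f).reshape(-1,3); b=np.array((P-[C[0],C[1],.085])@B())*1000
    s=(abs(b[:,0]-32)<10)&(b[:,1]>15)&(b[:,1]<43)&(b[:,2]>10)&(b[:,2]<40); print(n,s.sum(),np.median(b[s],0).round(1))
    s=(b[:,0]>-42)&(b[:,0]<-15)&(b[:,1]>-13)&(b[:,1]<45)&(abs(b[:,2]-48.5)<1.5); print("lug",s.sum(),np.percentile(b[s],[2,50,98],axis=0).round(1).tolist())
E
```

```text
t: 5.35
position: [0.539, -0.0118, 0.1052]
ee_rot: [-0.682, 0.685, -0.182, 0.181]
contact_force: [-3.8, -4.7, 7.4]
opening: 0.539
t 5.35 box mm [  1.8 -14.9  20.2] F box [-1.  -6.   7.4] open 0.539 q [-0.02  0.29 -0.38  0.9  -0.    2.07]
tool in box [[1.0, 0.0, 0.001], [-0.001, -0.004, 1.0], [0.0, -1.0, -0.004]]
wrist3 2638 [32.  29.6 21.7]
lug 1080 [[-40.1, -9.2, 47.2], [-27.8, -5.1, 48.7], [-15.6, -1.7, 49.8]]
wrist4 2404 [32.  29.7 21.5]
lug 1165 [[-40.0, -6.9, 47.2], [-27.5, 1.8, 48.7], [-15.6, 5.7, 49.9]]
```

View pics/wrist4.png

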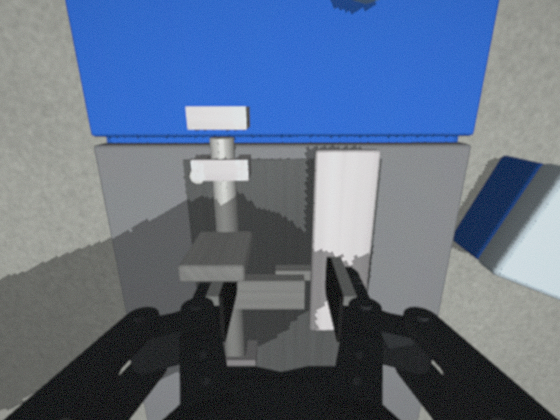

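The lug has advanced 7 mm and the bolt is past the tooth's block. The catch is still down, so I keep pushing.

```bash
python3 -m jog '[[[0,0,0.002],0],[[0,0,0.004],0],[[0,0,0.006],0],[[0,0,0.008],0],[[0,0,0.01],0],[[0,0,0.012],0],[[0,0,0.014],0],[[0,0,0.016],0],[[0,0,0.018],0],[[0,0,0.02],0],[[0,0,0.022],0],[[0,0,0.023],0],[[0,0,0.023],0]]'
python3 - <<'E'
from h import *
from plant import robot
rep(robot.get_obs())
m=robot.camera_model("wrist"); p,d=robot.camera("wrist")
cv2.imwrite("pics/wrist5.png",p[:,:,::-1]);np.savez("pics/wrist5.npz",p=p,d=d,**m)
for n in("wrist5",):
    f=load(n); P=cloud(f).reshape(-1,3); b=np.array((P-[C[0],C[1],.085])@B())*1000
    s=(abs(b[:,0]-32)<10)&(b[:,1]>25)&(b[:,1]<47)&(b[:,2]>10)&(b[:,2]<40); print(n,s.sum(),np.median(b[s],0).round(1))
    s=(b[:,0]>-42)&(b[:,0]<-15)&(b[:,1]>13)&(b[:,1]<45)&(abs(b[:,2]-48.5)<1.5); print("lug",s.sum(),np.percentile(b[s],[2,50,98],axis=0).round(1).tolist())
E
```

```text
t: 6.7
position: [0.5503, 0.0079, 0.1052]
ee_rot: [-0.682, 0.685, -0.182, 0.181]
contact_force: [-3.5, -6.0, 6.4]
opening: 0.537
t 6.7 box mm [ 1.8  7.7 20.2] F box [-0.1 -6.9  6.4] open 0.537 q [ 0.02  0.31 -0.36  0.91 -0.    2.11]
tool in box [[1.0, 0.0, 0.001], [-0.001, -0.004, 1.0], [0.0, -1.0, -0.004]]
wrist5 1698 [32.  36.4 21.5]
lug 1158 [[-40.2, 15.9, 47.2], [-27.7, 24.5, 48.7], [-15.7, 28.3, 49.8]]
```

View pics/wrist5.png

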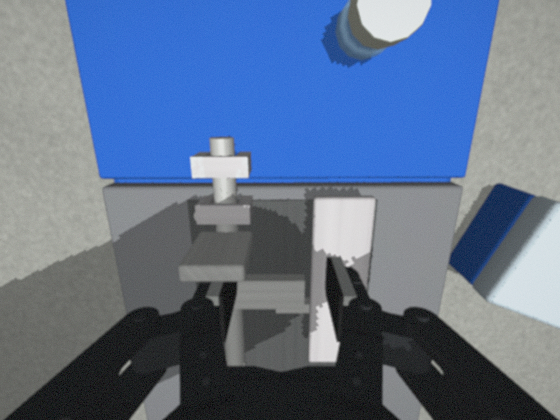

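The bolt is at about 29.6 mm and through the keeper. I push on gently to the stop, watching the force.

```bash
python3 -m jog '[[[0,0,0.001],0],[[0,0,0.002],0],[[0,0,0.002],0]]'; python3 -m jog '[[[0,0,0.001],0],[[0,0,0.001],0]]'; python3 -m jog '[[[0,0,0.001],0],[[0,0,0.001],0]]'
```

```text
t: 7.05
position: [0.5511, 0.0095, 0.1052]
ee_rot: [-0.682, 0.685, -0.182, 0.181]
contact_force: [-3.1, -6.7, 8.1]
opening: 0.545
t: 7.25
position: [0.5512, 0.0097, 0.1052]
ee_rot: [-0.681, 0.685, -0.182, 0.181]
contact_force: [-5.1, -8.2, 8.0]
opening: 0.535
t: 7.45
position: [0.5513, 0.0097, 0.1052]
ee_rot: [-0.681, 0.686, -0.182, 0.181]
contact_force: [-5.7, -11.4, 9.3]
opening: 0.541
```

The bolt is at its stop: the pose has stalled while the force rises from 7 to about 13 N. I lift straight up to free the catch, keeping pressure on the lug.

```bash
python3 -m jog '[[[0,-0.002,0],0],[[0,-0.004,0],0],[[0,-0.006,0],0],[[0,-0.008,0],0],[[0,-0.01,0],0],[[0,-0.012,0],0],[[0,-0.014,0],0],[[0,-0.014,0],0],[[0,-0.014,0],0],[[0,-0.014,0],0]]'
python3 - <<'E'
from h import *
from plant import robot
rep(robot.get_obs())
m=robot.camera_model("wrist"); p,d=robot.camera("wrist")
cv2.imwrite("pics/wrist6.png",p[:,:,::-1]);np.savez("pics/wrist6.npz",p=p,d=d,**m)
for n in("wrist6",):
    f=load(n); P=cloud(f).reshape(-1,3); b=np.array((P-[C[0],C[1],.085])@B())*1000
    s=(abs(b[:,0]-32)<10)&(b[:,1]>28)&(b[:,1]<47)&(b[:,2]>10)&(b[:,2]<40); print(n,s.sum(),np.median(b[s],0).round(1))
    s=(b[:,0]>-42)&(b[:,0]<-15)&(b[:,1]>13)&(b[:,1]<45)&(abs(b[:,2]-48.5)<1.5); print("lug",s.sum(),np.percentile(b[s],[2,50,98],axis=0).round(1).tolist())
E
```

```text
t: 8.45
position: [0.55, 0.0106, 0.1171]
ee_rot: [-0.681, 0.686, -0.183, 0.18]
contact_force: [-3.8, -8.5, -2.6]
opening: 0.534
t 8.45 box mm [ 0.2  9.9 32.1] F box [ 0.9 -9.3 -2.6] open 0.534 q [ 0.02  0.3  -0.34  0.94 -0.01  2.11]
tool in box [[1.0, -0.003, 0.001], [-0.001, -0.008, 1.0], [-0.003, -1.0, -0.008]]
wrist6 1395 [32.1 37.9 28.9]
lug 1008 [[-40.0, 18.0, 47.2], [-27.7, 26.4, 48.7], [-15.5, 30.4, 49.8]]
```

View pics/wrist6.png

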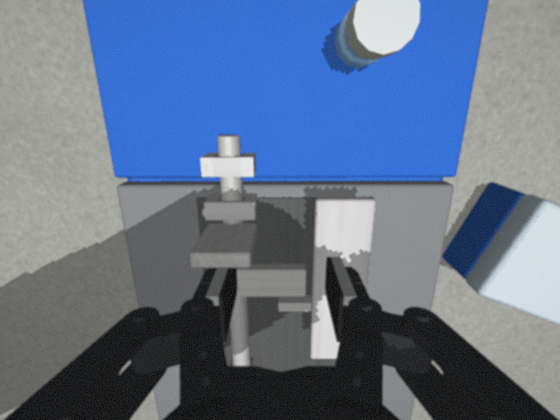

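The plate is back at its up height (28.9, the same as at the start) and the lug is still home at y +26.4. I back off the lug and check that the catch holds.

```bash
python3 -m jog '[[[0,-0.001,-0.002],0],[[0,-0.002,-0.004],0],[[0,-0.002,-0.006],0],[[0,-0.002,-0.009],0],[[0,-0.002,-0.013],0],[[0,-0.002,-0.018],0],[[0,-0.002,-0.022],0],[[0,-0.002,-0.022],0]]'
python3 - <<'E'
from h import *
from plant import robot
rep(robot.get_obs())
m=robot.camera_model("wrist"); p,d=robot.camera("wrist")
cv2.imwrite("pics/wrist7.png",p[:,:,::-1]);np.savez("pics/wrist7.npz",p=p,d=d,**m)
for n in("wrist7",):
    f=load(n); P=cloud(f).reshape(-1,3); b=np.array((P-[C[0],C[1],.085])@B())*1000
    s=(abs(b[:,0]-32)<10)&(b[:,1]>15)&(b[:,1]<47)&(b[:,2]>10)&(b[:,2]<40); print(n,s.sum(),np.median(b[s],0).round(1))
    s=(b[:,0]>-42)&(b[:,0]<-15)&(b[:,1]>-10)&(b[:,1]<45)&(abs(b[:,2]-48.5)<1.5); print("lug",s.sum(),np.percentile(b[s],[2,50,98],axis=0).round(1).tolist())
E
```

```text
t: 9.3
position: [0.5425, -0.0064, 0.1216]
ee_rot: [0.684, -0.683, 0.181, -0.182]
contact_force: [0.1, 1.1, 0.9]
opening: 0.537
t 9.3 box mm [ 2.1 -8.5 36.6] F box [-0.4  1.   0.9] open 0.537 q [-0.01  0.28 -0.36  0.94  0.    2.08]
tool in box [[1.0, 0.001, 0.001], [-0.001, 0.001, 1.0], [0.001, -1.0, 0.001]]
wrist7 2379 [32.  31.7 28.9]
lug 1020 [[-40.1, -0.9, 47.3], [-27.2, 20.3, 48.7], [-15.5, 24.2, 49.8]]
```

```bash
python3 - <<'E'
from h import *
from plant import robot
rep(robot.get_obs())
m=robot.camera_model("wrist"); p,d=robot.camera("wrist")
cv2.imwrite("pics/wrist8.png",p[:,:,::-1]);np.savez("pics/wrist8.npz",p=p,d=d,**m)
for n in("wrist1","wrist6","wrist7","wrist8",):
    f=load(n); P=cloud(f).reshape(-1,3); b=np.array((P-[C[0],C[1],.085])@B())*1000
    s=(b[:,0]>-42)&(b[:,0]<-15)&(b[:,1]>-12)&(b[:,1]<45)&(abs(b[:,2]-48.5)<1.5); h=np.histogram(b[s,1],np.arange(-12,45,2))[0]; print(n,"lug",h.tolist())
    s=(abs(b[:,0]+28)<12)&(b[:,1]>50)&(b[:,1]<80)&(b[:,2]>14); print("keeper y",np.percentile(b[s,1],[2,98]).round(1))
    s=(abs(b[:,0]+28)<4)&(b[:,1]>40)&(b[:,1]<110)&(b[:,2]>8); print("rod tip",np.percentile(b[s,1],[99]).round(1))
    s=(abs(b[:,0]-32)<10)&(b[:,2]>24)&(b[:,2]<40)&(b[:,1]>0)&(b[:,1]<70); print("pad +y end",np.percentile(b[s,1],99).round(1))
E
```

```text
t 9.35 box mm [ 2.1 -8.3 36.6] F box [-0.3 -0.2 -0.1] open 0.54 q [-0.01  0.28 -0.36  0.94  0.    2.08]
tool in box [[1.0, 0.0, 0.001], [-0.001, 0.001, 1.0], [0.0, -1.0, 0.001]]
wrist1 lug [0, 67, 103, 104, 130, 12, 0, 0, 0, 0, 0, 0, 0, 0, 0, 0, 0, 0, 0, 0, 0, 0, 0, 0, 0, 0, 0, 0]
keeper y [58.4 67.6]
rod tip [67.5]
pad +y end 48.7
wrist6 lug [0, 0, 0, 0, 0, 0, 4, 2, 4, 7, 2, 5, 5, 6, 13, 36, 13, 171, 206, 227, 249, 84, 0, 0, 0, 0, 0, 0]
keeper y [58.1 68.2]
rod tip [78.1]
pad +y end 49.3
wrist7 lug [3, 3, 2, 6, 4, 27, 17, 35, 12, 0, 0, 0, 0, 2, 160, 217, 225, 265, 45, 0, 0, 0, 0, 0, 0, 0, 0, 0]
keeper y [58.2 68.1]
rod tip [72.]
pad +y end 49.1
wrist8 lug [6, 0, 4, 5, 3, 15, 21, 23, 19, 0, 0, 0, 0, 0, 142, 220, 226, 261, 41, 0, 0, 0, 0, 0, 0, 0, 0, 0]
keeper y [58.5 67.9]
rod tip [71.7]
pad +y end 49.0
```

View pics/wrist8.png

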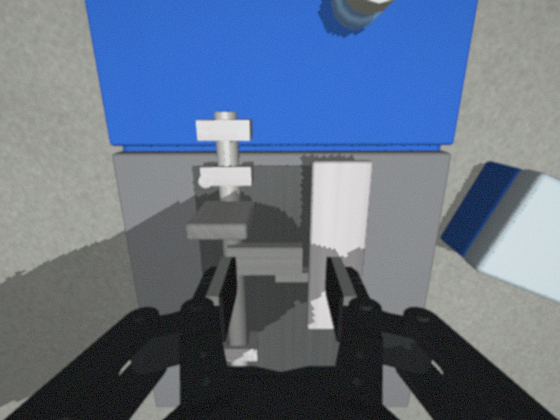

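The bolt has settled about 6 mm back from its stop and the catch is up. That is about 26 mm against the stated rest of about 28 mm, so I need to know whether it is steady or creeping. I rise clear and look again.

```bash
python3 -m jog '[[[0,-0.01,-0.004],0],[[0,-0.025,-0.006],0],[[0,-0.045,-0.008],0],[[0,-0.06,-0.01],0],[[0,-0.065,-0.015],0],[[0,-0.065,-0.015],0],[[0,-0.065,-0.015],0],[[0,-0.065,-0.015],0]]'
python3 - <<'E'
from h import *
from plant import robot
rep(robot.get_obs())
m=robot.camera_model("wrist"); p,d=robot.camera("wrist")
cv2.imwrite("pics/wrist9.png",p[:,:,::-1]);np.savez("pics/wrist9.npz",p=p,d=d,**m)
for n in ("scene","side"):
    m=robot.camera_model(n); p,d=robot.camera(n); np.savez(f"pics/{n}9.npz",p=p,d=d,**m)
for n in("wrist1","wrist6","wrist8","wrist9"):
    f=load(n); P=cloud(f).reshape(-1,3); b=np.array((P-[C[0],C[1],.085])@B())*1000
    s=(b[:,0]>-42)&(b[:,0]<-15)&(b[:,1]>-12)&(b[:,1]<45)&(abs(b[:,2]-48.5)<1.5)
    print(n,"lug +y edge",np.percentile(b[s,1],97).round(1))
    s=(b[:,0]>-8)&(b[:,0]<8)&(b[:,1]>-50)&(b[:,1]<20)&(abs(b[:,2]-16.5)<1.5); print("arm y",s.sum(),np.percentile(b[s,1],[3,97]).round(1))
    s=(abs(b[:,0]-32)<10)&(b[:,2]>24)&(b[:,2]<40)&(b[:,1]>0)&(b[:,1]<47); print("pad z",np.median(b[s,2]).round(1))
for n in("scene0","scene9","side0","side9"):
    f=load(n); P=cloud(f).reshape(-1,3); b=np.array((P-[C[0],C[1],.085])@B())*1000
    s=(b[:,2]>35)&(b[:,2]<53)&(abs(b[:,0]+30)<25)&(b[:,1]>-15)&(b[:,1]<45); print(n,s.sum(),"lug y",np.median(b[s,1]).round(1))
E
```

```text
t: 10.2
position: [0.5344, -0.019, 0.1855]
ee_rot: [-0.683, 0.684, -0.182, 0.181]
contact_force: [-0.4, 0.6, -0.4]
opening: 0.543
t 10.2 box mm [  1.4 -23.6 100.5] F box [-0.6  0.3 -0.4] open 0.543 q [-0.04  0.22 -0.28  1.07  0.    2.05]
tool in box [[1.0, -0.001, 0.0], [-0.0, -0.001, 1.0], [-0.001, -1.0, -0.001]]
wrist1 lug +y edge -2.0
arm y 472 [-46.5 -22.6]
pad z 28.8
wrist6 lug +y edge 30.3
arm y 807 [-24.    3.3]
pad z 28.9
wrist8 lug +y edge 24.1
arm y 811 [-23.9  -2.9]
pad z 28.9
wrist9 lug +y edge 23.9
arm y 472 [-23.6  -3. ]
pad z 28.9
scene0 36 lug y -6.2
scene9 36 lug y 19.8
side0 91 lug y -4.7
side9 88 lug y 21.2
```

View pics/wrist9.png

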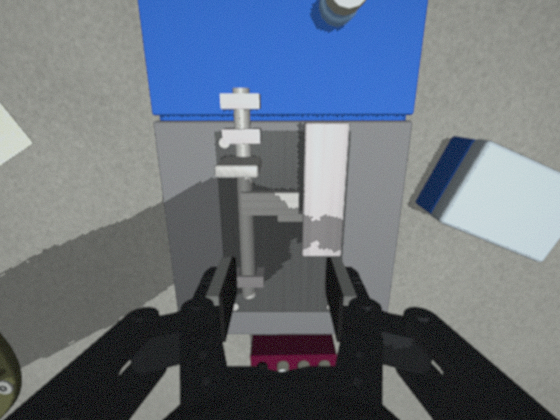

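Three views agree on about 26 mm of travel, with the rod tip through the keeper at y 72, past the keeper's far edge at 68. I retreat further and wait, to rule out creep and check the bystanders.

```bash
python3 -m jog '[[[0,-0.04,0],0],[[0,-0.08,-0.02],0],[[0,-0.1,-0.05],0],[[0,-0.1,-0.05],0],[[0,-0.1,-0.05],0],[[0,-0.1,-0.05],0],[[0,-0.1,-0.05],0],[[0,-0.1,-0.05],0],[[0,-0.1,-0.05],0],[[0,-0.1,-0.05],0],[[0,-0.1,-0.05],0],[[0,-0.1,-0.05],0],[[0,-0.1,-0.05],0],[[0,-0.1,-0.05],0],[[0,-0.1,-0.05],0],[[0,-0.1,-0.05],0],[[0,-0.1,-0.05],0],[[0,-0.1,-0.05],0],[[0,-0.1,-0.05],0],[[0,-0.1,-0.05],0]]'
python3 - <<'E'
from h import *
from plant import robot
rep(robot.get_obs())
for n in ("scene","side","wrist"):
    m=robot.camera_model(n); p,d=robot.camera(n); np.savez(f"pics/{n}10.npz",p=p,d=d,**m)
    cv2.imwrite(f"pics/{n}10.png",p[:,:,::-1])
for n in("scene0","scene9","scene10","side0","side9","side10","wrist9","wrist10"):
    f=load(n); P=cloud(f).reshape(-1,3); b=np.array((P-[C[0],C[1],.085])@B())*1000
    s=(b[:,2]>35)&(b[:,2]<53)&(abs(b[:,0]+30)<25)&(b[:,1]>-15)&(b[:,1]<45); print(n,s.sum(),"lug y",np.median(b[s,1]).round(1), end=' ')
    for t,s in (("pad",(b[:,2]>15)&(b[:,2]<36)&(abs(b[:,0]-32)<10)&(abs(b[:,1])<45)),("vial",(b[:,2]>5)&(b[:,2]<60)&(abs(b[:,0]-45)<35)&(abs(b[:,1]-120)<30)),("bottle",(b[:,2]>-60)&(b[:,2]<70)&(abs(b[:,0])<100)&(abs(b[:,1]-260)<50)),("tip",(b[:,2]>-28)&(b[:,2]<-15)&(b[:,0]>115)&(b[:,0]<260)&(abs(b[:,1])<100)),("rack",(b[:,2]>-50)&(b[:,2]<-20)&(b[:,1]<-180)&(b[:,1]>-320)&(abs(b[:,0])<100))):
        if n[0]=='s' and s.any(): print(t,np.median(b[s],0).round(1),end=' ')
    print()
E
```

```text
t: 12.35
position: [0.5102, -0.0625, 0.2863]
ee_rot: [-0.683, 0.683, -0.181, 0.181]
contact_force: [-0.2, 0.8, 0.2]
opening: 0.54
t 12.35 box mm [  1.8 -73.3 201.3] F box [-0.6  0.6  0.2] open 0.54 q [-0.12  0.13 -0.15  1.29 -0.    1.97]
tool in box [[1.0, -0.0, 0.0], [-0.0, -0.0, 1.0], [-0.0, -1.0, -0.0]]
scene0 36 lug y -6.2 pad [32.8 -1.  30.3] vial [ 48.1 121.5  35. ] bottle [ -2.1 261.    6.2] tip [215.7 -27.7 -23. ] rack [  28.  -262.8  -35.4] 
scene9 36 lug y 19.8 pad [32.1  0.6 30. ] vial [ 48.  121.7  35.5] bottle [ -1.8 260.8   5.8] tip [216.1 -27.4 -23. ] rack [  27.9 -263.1  -35.3] 
scene10 36 lug y 19.8 pad [32.6  0.  30.2] vial [ 47.8 121.7  34.5] bottle [ -1.7 261.1   5.8] tip [215.9 -27.7 -23. ] rack [  27.7 -262.9  -35.4] 
side0 91 lug y -4.7 pad [32.3  0.6 29.4] vial [ 29.3 125.5  32.5] bottle [-44.  272.1   6.5] tip [203.6 -25.5 -23.7] rack [   2.8 -253.1  -36.2] 
side9 88 lug y 21.2 pad [31.3  1.  29.5] vial [ 29.6 125.6  32.5] bottle [-44.  272.1   7.2] tip [204.4 -25.4 -23.8] rack [   3.1 -253.7  -36.1] 
side10 90 lug y 21.2 pad [31.7  2.1 29.5] vial [ 29.5 125.7  32. ] bottle [-44.1 272.1   6.6] tip [204.3 -25.8 -23.7] rack [   2.9 -252.5  -36.2] 
wrist9 675 lug y 21.3 
wrist10 310 lug y 20.1
```

View pics/scene10.png

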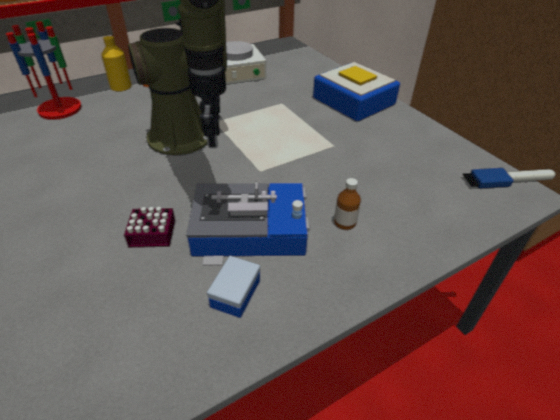

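The bolt and catch are steady over 2 s, nothing else has moved, and the arm is clear (lug at about (270,195)). I hand the job in.

```bash
python3 -c "
from plant import robot
print(robot.sign_off())"
```

```text
the job is handed in; nothing more can be done
None
```

The compartment is locked: the bolt is held home by the catch, and I handed the job in at about 12.5 s of the 37 s allowed.

- **How it went:** One fingertip pressed the catch down 7.2 mm. The other finger pushed the lug about 32 mm to the bolt's stop, where the arm stalled and the force reached about 13 N. I then lifted straight up so the catch sprang fully up while that finger still held the lug. After that I backed off the lug and retreated.
- **Last checks:** The bolt stayed put for 2 s with nothing touching it, its tip through the keeper (about 4 mm past the far edge) and the catch plate at its original height. The arm read no contact, ending about 200 mm above the box top. The bottle, vial, tip box and rack measured where they started, within about 1 mm.
- **One disagreement:** The bolt rests at about 26 mm of travel in all three views, where the text says about 28 mm. It read 32 mm while held at the stop. It does not creep and the catch is fully up behind it, so I left it.

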